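# Screw the lids on the washed pantry jars

## Task

The washed pantry jars are dry and need closing. Work on each open jar in the clamp board: stand it against the fixed jaw, slide the other jaw up until it grips, set on the lid in the jar's own colour, turn it back until the thread drops into place, then screw it forward to the stop. Then stand every closed jar upright on the terracotta tray, push the emptied clamp fully shut, and leave the tea box and the milk jug where they are.

Things in the scene. Friction and masses are not known exactly. Their poses are not given: they have to be found in the camera images.
- clamp: one-handed kitchen clamp board, fixed: white plate 116 x 236 mm, its top 12 mm above the worktop. Origin: centre of its underside. A grey fixed jaw stands near its +y end: its pad's face lies at y = +85 mm and looks to -y. A grey sliding jaw runs along the board's y. Both jaws are 70 mm wide (x) and reach 57 mm above the worktop, with rubber pads.
- clamp_jaw (a joint): sliding jaw, m: 0 (most closed, 52 mm between the pads) to 0.055 (widest, 107 mm); gap = 0.052 + value. It starts anywhere, sometimes too narrow for a jar. It stays where it is left; sliding it takes about 9 N. It closes toward +y of the board.
- clamp_handle (a point): centre of the top of the sliding jaw's red upright handle: 40 mm wide (board x), 14 mm thick (board y), top 80 mm above the worktop, 60 mm behind the sliding pad's face; it can be gripped across its 40 mm, from the top down to 28 mm above the worktop.
- clamp_seat (a point): where the middle of a jar's underside stands when the jar is against the fixed jaw: on the plate's top, 32 mm in front of the fixed pad. Axes as the board's.
- tray: terracotta tray, rounded, 214 x 316 mm (its x, y), 36 mm high at the rim; flat floor 11 mm above the worktop, about 150 x 230 mm. Origin: centre of its underside.
- jar_blue: cream square pantry jar with blue panels on its sides and a blue collar round its shoulder, 0.3 kg, open at the start, perhaps absent. Body 64 x 64 mm (x, y) and 79 mm high, then a round neck 47 mm across; rim 108 mm above the underside. Origin: centre of its underside, z up.
- jar_blue_rim (a point): centre of the blue jar's rim. Below it three threads, 56 mm across outside, 58 degrees long: lower ends at 0, 120, 240 degrees anticlockwise (from above) from the jar's x axis, each with an upright stop rib just beyond (clockwise); upper, open ends at 58, 178, 298; then a gap of 52 degrees to the next rib.
- lid_blue: blue screw lid, 64 mm across, 20 mm high, 0.07 kg, open side down. Origin: centre of its lower edge, z up. Inside, at its lower edge, three lugs 18 degrees wide centred at 0, 120, 240 degrees from the lid's x axis. Radial play on the neck 1.8 mm.
- lid_blue_top (a point): centre of the blue lid's top, 20 mm over its origin. Lid's lower edge above the jar's underside: 98 to 102 mm set on the threads (ribs block clockwise turning); turned back (anticlockwise) up to 90 degrees it drops to 94 mm, onto its springy seal (1 N per mm); then about 60 degrees clockwise the threads draw it down to 91 to 92 mm, at the stop.
- jar_green: cream square pantry jar with green panels on its sides and a green collar round its shoulder, 0.3 kg, open at the start, perhaps absent. Body 64 x 64 mm (x, y) and 79 mm high, then a round neck 47 mm across; rim 108 mm above the underside. Origin: centre of its underside, z up.
- jar_green_rim (a point): centre of the green jar's rim. Below it three threads, 56 mm across outside, 58 degrees long: lower ends at 0, 120, 240 degrees anticlockwise (from above) from the jar's x axis, each with an upright stop rib just beyond (clockwise); upper, open ends at 58, 178, 298; then a gap of 52 degrees to the next rib.
- lid_green: green screw lid, 64 mm across, 20 mm high, 0.07 kg, open side down. Origin: centre of its lower edge, z up. Inside, at its lower edge, three lugs 18 degrees wide centred at 0, 120, 240 degrees from the lid's x axis. Radial play on the neck 1.8 mm.
- lid_green_top (a point): centre of the green lid's top, 20 mm over its origin. Lid's lower edge above the jar's underside: 98 to 102 mm set on the threads (ribs block clockwise turning); turned back (anticlockwise) up to 90 degrees it drops to 94 mm, onto its springy seal (1 N per mm); then about 60 degrees clockwise the threads draw it down to 91 to 92 mm, at the stop.
- jar_yellow: cream square pantry jar with yellow panels on its sides and a yellow collar round its shoulder, 0.3 kg, open at the start, perhaps absent. Body 64 x 64 mm (x, y) and 79 mm high, then a round neck 47 mm across; rim 108 mm above the underside. Origin: centre of its underside, z up.
- jar_yellow_rim (a point): centre of the yellow jar's rim. Below it three threads, 56 mm across outside, 58 degrees long: lower ends at 0, 120, 240 degrees anticlockwise (from above) from the jar's x axis, each with an upright stop rib just beyond (clockwise); upper, open ends at 58, 178, 298; then a gap of 52 degrees to the next rib.
- lid_yellow: yellow screw lid, 64 mm across, 20 mm high, 0.07 kg, open side down. Origin: centre of its lower edge, z up. Inside, at its lower edge, three lugs 18 degrees wide centred at 0, 120, 240 degrees from the lid's x axis. Radial play on the neck 1.8 mm.
- lid_yellow_top (a point): centre of the yellow lid's top, 20 mm over its origin. Lid's lower edge above the jar's underside: 98 to 102 mm set on the threads (ribs block clockwise turning); turned back (anticlockwise) up to 90 degrees it drops to 94 mm, onto its springy seal (1 N per mm); then about 60 degrees clockwise the threads draw it down to 91 to 92 mm, at the stop.
- tea_box: black tea box 68 x 136 x 69 mm, a bystander
- milk_jug: orange milk jug 67 x 103 x 85 mm, a bystander
Things that resemble listed ones, but are neither listed nor needed, are in the scene too. Of the things shaped like the lid_yellow, the yellow one is meant.

How it is judged:
On the way, in this order (a step that is already met when the one before it is completed fails the run):
1. an open jar stands against the fixed jaw and the sliding jaw presses on it (((distance between jar_blue and clamp_seat below 0.02 m and contact force between clamp_jaw and jar_blue above 2 N) or (distance between jar_green and clamp_seat below 0.02 m and contact force between clamp_jaw and jar_green above 2 N) or (distance between jar_yellow and clamp_seat below 0.02 m and contact force between clamp_jaw and jar_yellow above 2 N))), for 0.2 s.
2. the jar's own lid has dropped into the thread (((z of lid_blue in the frame of jar_blue between 0.088 and 0.096 m and horizontal distance between lid_blue and jar_blue below 0.006 m) or (z of lid_green in the frame of jar_green between 0.088 and 0.096 m and horizontal distance between lid_green and jar_green below 0.006 m) or (z of lid_yellow in the frame of jar_yellow between 0.088 and 0.096 m and horizontal distance between lid_yellow and jar_yellow below 0.006 m))), for 0.2 s.
At the end, for the whole second after the job is handed in: Every jar present carries the lid of its own colour, screwed to within 1 mm of the stop (lid edge under 92.5 mm above the jar's underside), and stands upright, at rest, on the tray's floor (within 80 x 120 mm of its middle); the clamp's jaw is shut (below 0.008) (z of lid_blue in the frame of jar_blue between 0.088 and 0.0925 m and horizontal distance between lid_blue and jar_blue below 0.006 m and x of jar_blue in the frame of tray between -0.08 and 0.08 m and y of jar_blue in the frame of tray between -0.12 and 0.12 m and z of jar_blue in the frame of tray between 0.005 and 0.02 m and angle between each of jar_blue, jar_green, jar_yellow's own z axis and vertical below 0.12 rad and linear speed of each of jar_blue, jar_green, jar_yellow below 0.02 m/s and z of lid_green in the frame of jar_green between 0.088 and 0.0925 m and horizontal distance between lid_green and jar_green below 0.006 m and x of jar_green in the frame of tray between -0.08 and 0.08 m and y of jar_green in the frame of tray between -0.12 and 0.12 m and z of jar_green in the frame of tray between 0.005 and 0.02 m and z of lid_yellow in the frame of jar_yellow between 0.088 and 0.0925 m and horizontal distance between lid_yellow and jar_yellow below 0.006 m and x of jar_yellow in the frame of tray between -0.08 and 0.08 m and y of jar_yellow in the frame of tray between -0.12 and 0.12 m and z of jar_yellow in the frame of tray between 0.005 and 0.02 m and value of joint clamp_jaw below 0.008 m); the robot touches nothing.
It fails at once if the blue lid is in the thread but not yet home while the blue jar is out of the clamp (z of lid_blue in the frame of jar_blue between 0.088 and 0.096 m and horizontal distance between lid_blue and jar_blue below 0.006 m and z of lid_blue in the frame of jar_blue above 0.0933 m and horizontal distance between jar_blue and clamp_seat above 0.1 m).
It fails at once if the green lid is in the thread but not yet home while the green jar is out of the clamp (z of lid_green in the frame of jar_green between 0.088 and 0.096 m and horizontal distance between lid_green and jar_green below 0.006 m and z of lid_green in the frame of jar_green above 0.0933 m and horizontal distance between jar_green and clamp_seat above 0.1 m).
It fails at once if the yellow lid is in the thread but not yet home while the yellow jar is out of the clamp (z of lid_yellow in the frame of jar_yellow between 0.088 and 0.096 m and horizontal distance between lid_yellow and jar_yellow below 0.006 m and z of lid_yellow in the frame of jar_yellow above 0.0933 m and horizontal distance between jar_yellow and clamp_seat above 0.1 m).
It fails at once if the tea box is disturbed (distance of tea_box from where it was at the start of the episode above 0.03 m).
It fails at once if the milk jug is disturbed (distance of milk_jug from where it was at the start of the episode above 0.03 m).
Of jar_blue, jar_green, jar_yellow only 1 to 2 are there at a start; the rules pass over those that are not, and their reading is None.
At some moment in a run one of lid_blue, lid_green, lid_yellow, jar_blue, jar_green, jar_yellow may be knocked a few centimetres aside while the robot is not near it.
It also fails if it takes over 210 s, if anything falls off the work surface, if the arm or the gripper's body presses on something with over 40 N, if the wrist force passes 120 N, or if a joint passes its speed limit or range.

## Robot

A 7-joint arm with a two-finger parallel gripper is mounted at the origin on a cart in front of the work surface, level with it; the furniture and walls round the work are solid. World frame = base frame: x ahead of the robot, y to its left, z up, the work surface at z = 0. Lengths are in m, angles in rad, forces in N, time in s.
With the tool pointing down it reaches from about 0.4 to 0.9 m from the base axis. Payload 5.5 kg.
Tool frame: the origin (TCP) lies midway between the tips of the shut fingers; the grasp point (between the pads) lies r.tcp_to_grasp behind it (r.tcp_to_grasp is the distance from the TCP to the grasp point, in m); z points along the fingers, y is the line along which they close (so a half turn about z gives the same grasp; the last joint's range is limited). The gripper opens to 92 mm and grips with 3 to 60 N. Pads are 19 mm wide; open, the fingers measure 130 mm over their backs; the gripper's body (75 mm by 190 mm) begins 47 mm behind the grasp point.
Start: joints at [-1.017, 0.501, -0.427, 1.55, 0.221, 1.138, -0.21], TCP at [0.186, 0.623, 0.193] pointing down, gripper open.
Joint ranges: [-2.88, 2.88], [-0.31, 2.03], [-1.54, 1.56], [0.2, 2.42], [-1.41, 4.55], [0.19, 2.02], [-2.57, 2.57]. Speed limits (rad/s): [2.57, 2.57, 3.14, 3.14, 3.14, 3.14, 3.14].

## Interface

Orientations are given as a unit quaternion [x, y, z, w].
In Python, from station import r, eoat, monitor, cams gives the robot as it stands. The module is installed in compiled form; this text tells all that it offers. Calls block until the motion is done:
- r.goto(position, orientation): joint-space move of the TCP to a pose.
- r.move_straight(position, ori=None, velocity=0.15): straight line of the TCP; ori=None keeps the orientation; velocity is the mean speed in m/s.
- r.set_joints(angles): joint-space move.
- eoat.command_gripper(opening, grasp_force=None): finger opening in m; grasp_force is the grip in N (None keeps the last); returns when the fingers have stopped.
- r.dwell(seconds).
- r.solve_ik(position, orientation): joint angles nearest the present ones, or None.
- monitor.get_obs(): the state.
- cams.camera(name): name is "scene" or "top"; returns a dict with "image" (400x640x3 uint8, red, green, blue), "camera_matrix" (3x3 intrinsics, pixels), "pose" (4x4, takes a point from camera to world coordinates). Camera axes: x right, y up, looking along -z (the intrinsics and any distortion apply to the point x, -y, -z); pixel columns grow to the right and rows downward; lengths in m; the calibration is good to about 2 mm. A picture is of the moment at which its call begins. There is no depth.
A pose or a line that the arm cannot do raises r.IKError and nothing moves.
- r.finish_job(): hands the job in; it is judged then, once.
The state is a dict: "time_s": time; "joints": joint angles; "joint_vel": joint speeds; "tau": joint torques, N m; "position": TCP position; "eef_rot": TCP orientation; "force": force on the tool from outside, world axes, zero at the start; "ft_torque": the same for the moment, N m; "finger_gap": finger opening in m; "gripper_force": force on a finger pad.
Only numpy, scipy, OpenCV 4.12 (cv2) and the standard library are available. Lean on these libraries where they do the work, as an engineer would, in place of code of your own. Each camera call takes 0.05 s, during which the arm holds its last target. There are 200 camera calls.

## Working session

There is one attempt and no reset: what is moved stays moved. The work goes in short steps, each a Python script; the robot and the scene stay as the last script left them, time stands still between calls to the robot, and variables do not carry over. Pictures are saved under pics/ and viewed, at most 14 in all, crops included, and the job is handed in when it is done.

```bash
mkdir -p pics
python3 - <<'E'
from station import r,eoat,monitor,cams
import cv2,numpy as np
np.set_printoptions(precision=4,suppress=True)
for n in("scene","top"):
    c=cams.camera(n); cv2.imwrite(f"pics/{n}0.png",c["image"][:,:,::-1]); print(n,c["camera_matrix"],c["pose"],[k for k in c])
o=monitor.get_obs();print(o,r.tcp_to_grasp)
E
```

```text
scene [[492.907    0.     326.7401]
 [  0.     492.907  197.489 ]
 [  0.       0.       1.    ]] [[-0.8964  0.3323 -0.2934  0.0212]
 [-0.4431 -0.6508  0.6166  1.0487]
 [ 0.0139  0.6827  0.7306  1.4496]
 [ 0.      0.      0.      1.    ]] ['image', 'camera_matrix', 'pose']
top [[499.2671   0.     317.9686]
 [  0.     499.2671 205.0433]
 [  0.       0.       1.    ]] [[-0.1046  0.9737 -0.2024  0.2587]
 [-0.9945 -0.1014  0.0263 -0.0542]
 [ 0.005   0.2041  0.9789  1.5083]
 [ 0.      0.      0.      1.    ]] ['image', 'camera_matrix', 'pose']
{'time_s': 0.1, 'joints': array([-1.0168,  0.5018, -0.4268,  1.5513,  0.2208,  1.1383, -0.2103]), 'joint_vel': array([-0.0016, -0.0025,  0.0004, -0.0024, -0.001 , -0.0002,  0.0018]), 'tau': array([ -0.0115, -56.7877,  -5.8385, -27.9915,  -0.0691,   0.0239,
         0.    ]), 'position': array([0.1862, 0.622 , 0.1925]), 'eef_rot': array([ 0.1448,  0.9895, -0.0009, -0.0002]), 'force': array([-0.1744, -1.0631,  0.2296]), 'ft_torque': array([ 0.0078,  0.009 , -0.0425]), 'gripper_force': 0.0, 'finger_gap': 0.09164242718259809} 0.0188
```

View pics/top0.png

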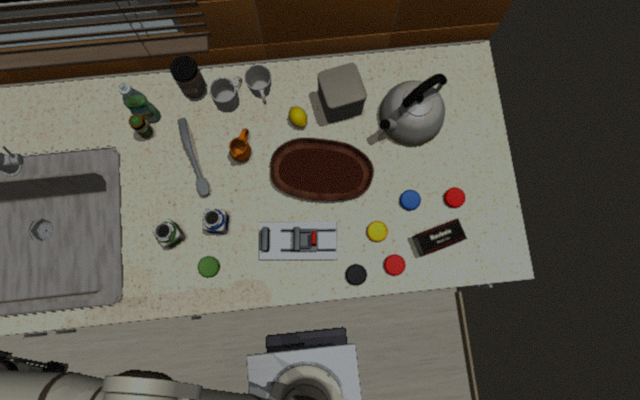

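View pics/scene0.png

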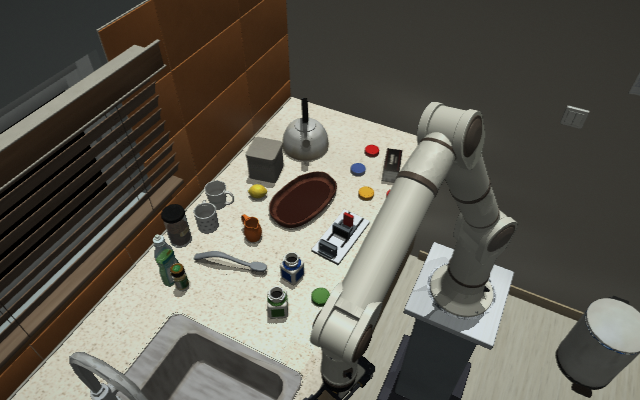

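Top view: green jar (168,233), blue jar (213,220), green lid (208,266), blue lid (410,200). The lids at red (455,197) and (394,265), black (356,274) and yellow (376,231) aren't needed, because there is no yellow jar. Clamp at (298,241), tray (322,170), tea box (440,237), orange jug (240,148). I'll confirm in enlarged crops.

```bash
cat > h.py <<'E'
from station import r,eoat,monitor,cams
import cv2,numpy as np
from scipy.spatial.transform import Rotation as R
np.set_printoptions(precision=4,suppress=True)
def px2w(c,u,v,z):
    K=c["camera_matrix"];P=c["pose"]
    d=P[:3,:3]@np.array([(u-K[0,2])/K[0,0],-(v-K[1,2])/K[1,1],-1.]);o=P[:3,3]
    return (o+d*(z-o[2])/d[2])
def w2px(c,p):
    K=c["camera_matrix"];P=c["pose"];q=P[:3,:3].T@(np.asarray(p,float)-P[:3,3])
    return np.array([K[0,2]+K[0,0]*q[0]/-q[2],K[1,2]+K[1,1]*-q[1]/-q[2]])
def crop(c,u0,v0,w,h,s,fn):
    im=cv2.resize(c["image"][v0:v0+h,u0:u0+w,::-1],None,fx=s,fy=s,interpolation=cv2.INTER_CUBIC)
    im=cv2.convertScaleAbs(im,alpha=1.5,beta=10)
    for u in range((u0+9)//10*10,u0+w,10): cv2.putText(im,str(u),((u-u0)*s,10),0,.35,(255,0,255),1);cv2.line(im,((u-u0)*s,12),((u-u0)*s,20),(255,0,255),1)
    for v in range((v0+9)//10*10,v0+h,10): cv2.putText(im,str(v),(0,(v-v0)*s+4),0,.35,(255,0,255),1);cv2.line(im,(24,(v-v0)*s),(32,(v-v0)*s),(255,0,255),1)
    cv2.imwrite(fn,im)
E
python3 - <<'E'
from h import *
c=cams.camera("top")
crop(c,148,200,100,80,8,"pics/cropA.png")
crop(c,250,190,180,90,4,"pics/cropB.png")
hsv=cv2.cvtColor(c["image"],cv2.COLOR_RGB2HSV)
def blob(lo,hi,box):
    m=cv2.inRange(hsv,lo,hi);k=np.zeros_like(m);u,v,w,h=box;k[v:v+h,u:u+w]=m[v:v+h,u:u+w]
    ct=max(cv2.findContours(k,0,2)[0],key=cv2.contourArea);e=cv2.fitEllipse(ct);print(e,px2w(c,*e[0],.018));return e
blob((45,100,30),(85,255,255),(195,250,30,30)); blob((100,100,30),(125,255,255),(395,185,30,30))
for p in [(262,221),(336,222),(337,260),(259,259)]: print(px2w(c,*p,.012))
ct=cv2.inRange(hsv,(0,80,15),(12,255,140));k=np.zeros_like(ct);k[130:205,262:380]=ct[130:205,262:380]
q=max(cv2.findContours(k,0,2)[0],key=cv2.contourArea);e=cv2.minAreaRect(q);print('tray',e,[px2w(c,*p,.036) for p in cv2.boxPoints(e)],px2w(c,*e[0],.03))
E
```

```text
((208.2208709716797, 266.40692138671875), (19.363265991210938, 20.145273208618164), 57.18684768676758) [0.4155 0.2495 0.018 ]
((409.74102783203125, 199.68687438964844), (19.068984985351562, 19.6993350982666), 87.9791488647461) [ 0.5544 -0.3752  0.018 ]
[0.5364 0.08   0.012 ]
[ 0.51   -0.1434  0.012 ]
[ 0.3951 -0.1334  0.012 ]
[0.4224 0.0984 0.012 ]
tray ((321.2231140136719, 169.71539306640625), (102.32864379882812, 60.90105438232422), 7.125016689300537) [array([0.6144, 0.0569, 0.036 ]), array([0.8039, 0.0175, 0.036 ]), array([ 0.7305, -0.2909,  0.036 ]), array([ 0.5437, -0.2439,  0.036 ])] [ 0.6735 -0.1154  0.03  ]
```

View pics/cropA.png

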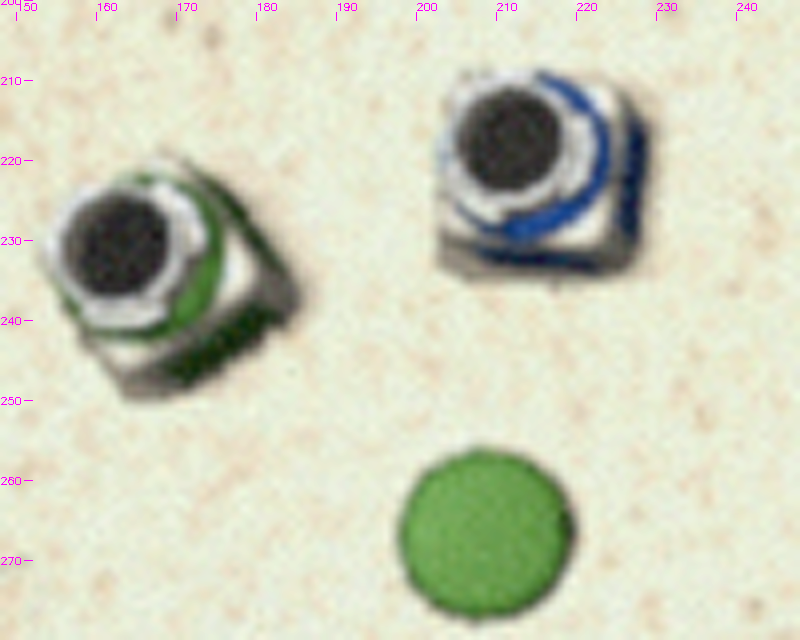

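View pics/cropB.png

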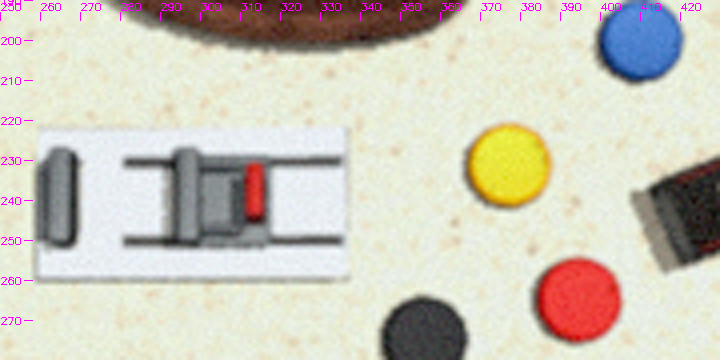

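Crops: the green jar's opening is at (162.3,230.3) with its base corners near (163.6,249.5) and (185.5,237). The blue jar's opening is at (211,217) with its base edge at v≈234. The green lid (208,266) and blue lid (410,200) are the only ones in their colours. The clamp plate spans (259..337, 222..260), with the handle top at (313.5,237.5), the fixed pad face at u≈268.7 and the sliding pad face at u≈293.

```bash
cat >> h.py <<'E'
def ori(a): # tool pointing down, finger line (y) along world angle a (deg)
    a=np.radians(a);y=np.array([np.cos(a),np.sin(a),0]);z=np.array([0,0,-1.]);return R.from_matrix(np.c_[np.cross(y,z),y,z]).as_quat()
G=r.tcp_to_grasp
E
python3 - <<'E'
from h import *
c=cams.camera("top")
pl=[(260,221.75),(337,221.7),(336.9,259.6),(258.75,259.75)]
W=np.array([px2w(c,*p,.012) for p in pl]);print(W,"ctr",W.mean(0))
ey=(W[0]+W[3]-W[1]-W[2])/2;print("len",np.linalg.norm(ey),"yaw",np.degrees(np.arctan2(-ey[0],ey[1])), 'w',np.linalg.norm(W[0]-W[3]))
yaw=np.arctan2(-ey[0],ey[1]);Y=np.array([-np.sin(yaw),np.cos(yaw)]);X=np.array([Y[1],-Y[0]])
C=W.mean(0)[:2]
for n,p,z in [("handle",(313.5,237.5),.08),("fixpad",(268.7,238),.057),("slpad",(293,238),.057)]:
    w=px2w(c,*p,z);print(n,w,"board xy",(w[:2]-C)@X,(w[:2]-C)@Y)
print("seat",C+Y*.053)
for n,p in [("green",(162.3,230.3)),("blue",(211,217))]: print(n,px2w(c,*p,.108))
for n,a,b in [("green",(163.6,249.5),(185.5,237)),("blue",(203.5,234),(226,234))]:
    A=px2w(c,*a,0);B=px2w(c,*b,0);d=A-B;print(n,"edge ang",np.degrees(np.arctan2(d[1],d[0])),np.linalg.norm(d))
# yaw feasibility at seat
s=np.r_[C+Y*.053,.12]
print("yaws seat",[a for a in range(-180,181,15) if r.solve_ik(s,ori(a)) is not None])
s2=np.r_[C+Y*.053,.25]
print("yaws seat hi",[a for a in range(-180,181,15) if r.solve_ik(s2,ori(a)) is not None])
for a in (-90,-6,0,90,174): q=r.solve_ik(s,ori(a)); print(a,q)
E
```

```text
[[ 0.5348  0.0863  0.012 ]
 [ 0.5106 -0.1465  0.012 ]
 [ 0.3963 -0.1333  0.012 ]
 [ 0.4202  0.0993  0.012 ]] ctr [ 0.4655 -0.0235  0.012 ]
len 0.23391501047664529 yaw -5.893697456828223 w 0.11531358868799269
handle [ 0.4603 -0.0697  0.08  ] board xy -0.00040654014036255247 -0.0464550674350554
fixpad [0.4757 0.0606 0.057 ] board xy 0.0015385950964242555 0.08478244694615902
slpad [ 0.4683 -0.0101  0.057 ] board xy 0.0014488509040568834 0.013658991554705695
seat [0.4709 0.0292]
green [0.5213 0.3541 0.108 ]
blue [0.5452 0.2148 0.108 ]
green edge ang 114.7622833543956 0.0745994053223372
blue edge ang 84.03635637582454 0.06846235160412761
yaws seat [-180, -165, -150, -135, -120, -105, -90, -75, -60, -45, -30, -15, 0, 15, 30, 45, 60, 75, 90, 105, 120, 135, 150, 165, 180]
yaws seat hi [-165, -150, -135, -120, -105, -90, -75, -60, -45, -30, -15, 0, 15, 30, 45, 60, 75, 90, 105, 120, 135, 150, 165]
-90 [-0.3997  0.2571  0.3213  2.0753 -0.1096  0.8248 -1.5845]
-6 [-0.2191  0.2501  0.1142  2.0695 -0.0384  0.8239 -0.187 ]
0 [-0.2074  0.25    0.1008  2.0691 -0.0339  0.824  -0.0866]
90 [-0.0387  0.2527 -0.0911  2.0636  0.0309  0.8266  1.4229]
174 [ 0.8976  0.603  -1.2942  2.0377  0.6865  1.0368  2.3004]
```

```bash
cat >> h.py <<'E'
C=np.array([.4655,-.0235]);YAW=np.radians(-5.9);Y=np.array([-np.sin(YAW),np.cos(YAW)]);X=np.array([Y[1],-Y[0]]);BA=-5.9
SEAT=C+Y*.053
def st(): o=monitor.get_obs();print("t%.1f"%o["time_s"],"p",o["position"],"F",o["force"],"Tz %.2f"%o["ft_torque"][2],"gap %.4f"%o["finger_gap"],"gf %.1f"%o["gripper_force"]);return o
def at(xy,z): return np.r_[xy,z]
def over(xy,z,a): r.goto(at(xy,z),ori(a))
def line(xy,z,a=None,v=.15): r.move_straight(at(xy,z),None if a is None else ori(a),v)
def handle(): # present handle xy: seen in the top camera
    c=cams.camera("top");h=cv2.cvtColor(c["image"],cv2.COLOR_RGB2HSV);return c
def grip_handle(hy):
    p=C+Y*hy;eoat.command_gripper(.07,20);over(p,.16,BA);line(p,.041);eoat.command_gripper(.03,30);o=st();return o
E
python3 - <<'E'
from h import *
over(C-Y*.0465,.2,BA); 
grip_handle(-.0465)
p=C-Y*(.0465+.024);line(p,.041,v=.06);st();eoat.command_gripper(.07);line(p,.16,v=.25)
J=np.array([.5452,.2148])
eoat.command_gripper(.09);over(J,.18,-6);line(J,.053);eoat.command_gripper(.04,30);st()
line(J,.19,v=.2);st()
E
```

```text
t5.2 p [ 0.4629 -0.0699  0.0416] F [ 5.0172 -0.4601 -1.2237] Tz 0.02 gap 0.0390 gf 30.0
t5.8 p [ 0.4606 -0.092   0.0415] F [ 6.2042  4.1726 -2.073 ] Tz -0.04 gap 0.0388 gf 30.0
t10.6 p [0.5454 0.2149 0.0532] F [ 0.0723 -1.4265  2.3784] Tz 0.07 gap 0.0543 gf 30.0
t11.4 p [0.5439 0.2143 0.1884] F [-0.4277  0.3721 -3.9609] Tz -0.03 gap 0.0538 gf 30.0
```

Run:
```python
from h import *
a=cams.camera("scene");crop(a,240,160,160,120,5,"pics/s1.png")
```

```text
(no output)
```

View pics/s1.png

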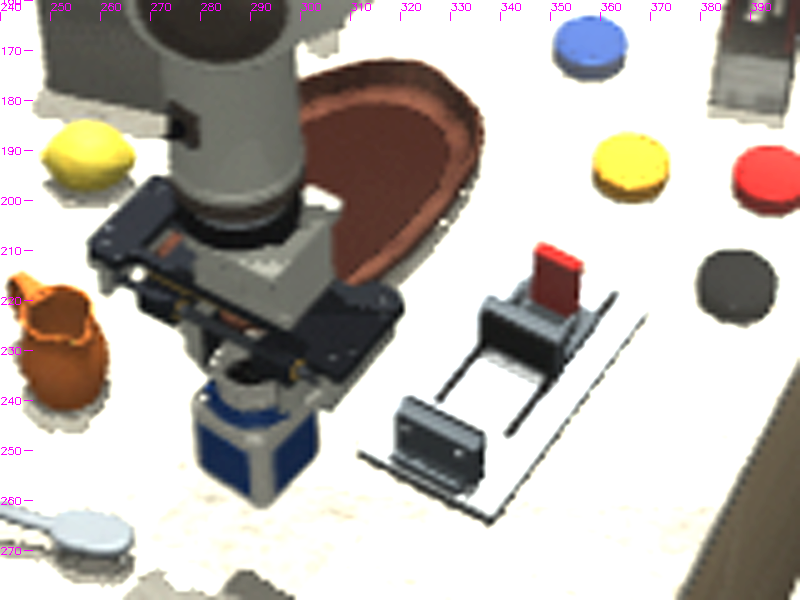

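The blue jar hangs with its neck near (290,235), and the fingers seem to end at the shoulder, above the blue panels. The gap of 54 mm also doesn't match the 64 mm body. I'll project the TCP to find the jar's height.

Run:
```python
from h import *
a=cams.camera("scene");o=st();p=o["position"]
print("tcp",w2px(a,p)," jar if held as planned: base corner",[w2px(a,[p[0]+sx*.032,p[1]+sy*.032,p[2]-.053+z]) for sx,sy in((-1,1),(-1,-1),(1,1)) for z in (0,.079)], "rim",w2px(a,p+[0,0,.055]))
t=cams.camera("top");crop(t,170,150,100,75,8,"pics/t1.png")
crop(a,255,205,75,60,10,"pics/s2.png")
```

```text
t11.5 p [0.5436 0.2142 0.1878] F [ 0.529  -0.37   -3.7566] Tz 0.04 gap 0.0535 gf 30.0
tcp [290.7271 242.3774]  jar if held as planned: base corner [array([295.1874, 262.9557]), array([294.3572, 248.1614]), array([304.4763, 248.851 ]), array([304.0059, 233.9111]), array([278.077 , 255.7181]), array([276.6239, 240.8342])] rim [290.0364 231.5967]
```

View pics/s2.png

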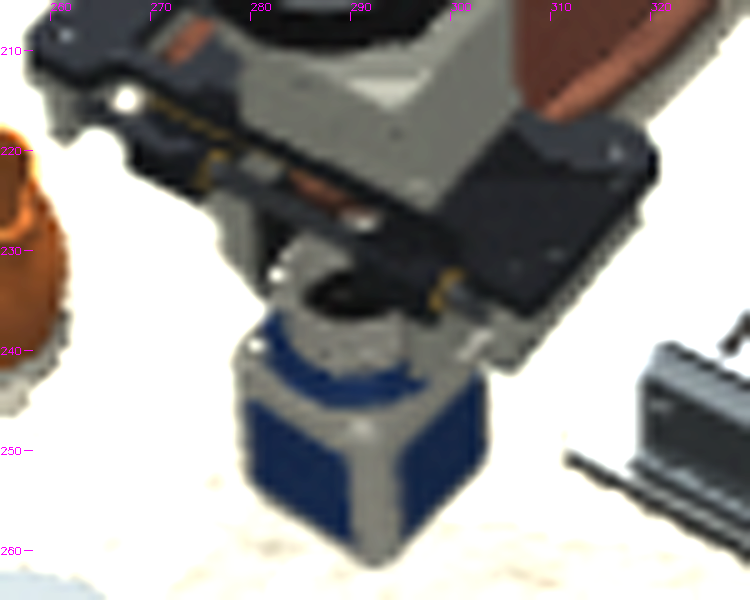

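View pics/t1.png

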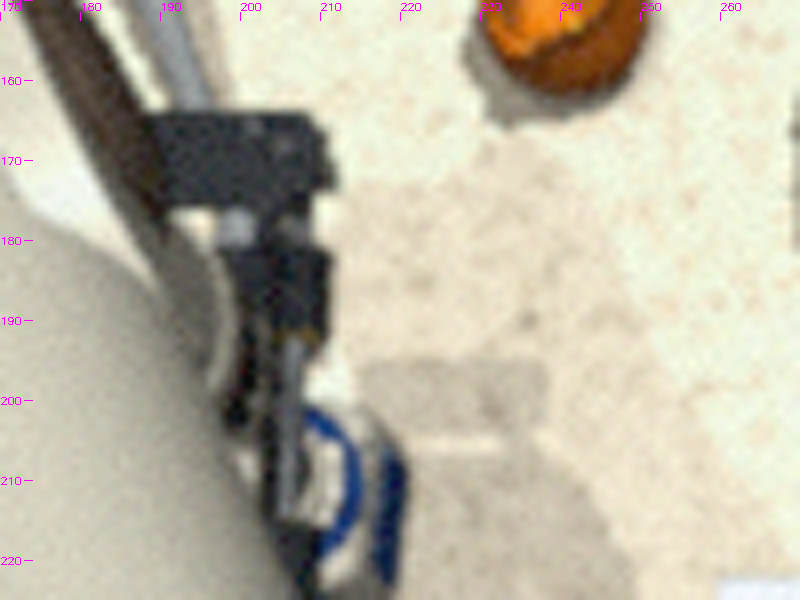

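Run:
```python
from h import *
p=C+Y*.046
over(p,.19,BA); line(p,.11,v=.15); o=st();F0=o["force"][2]
z=.11
while z>.058:
    z-=.003; line(p,z,v=.05); o=monitor.get_obs()
    if o["force"][2]-F0>3: break
print("contact",z);st()
a=cams.camera("scene");crop(a,285,195,80,75,8,"pics/s3.png")
```

```text
t13.1 p [0.471  0.0229 0.1103] F [ 0.5378 -1.1525 -3.4293] Tz -0.04 gap 0.0537 gf 30.0
contact 0.06199999999999996
t17.1 p [0.471  0.0226 0.064 ] F [-5.7662  0.2592 18.9517] Tz 0.22 gap 0.0537 gf 30.0
```

View pics/s3.png

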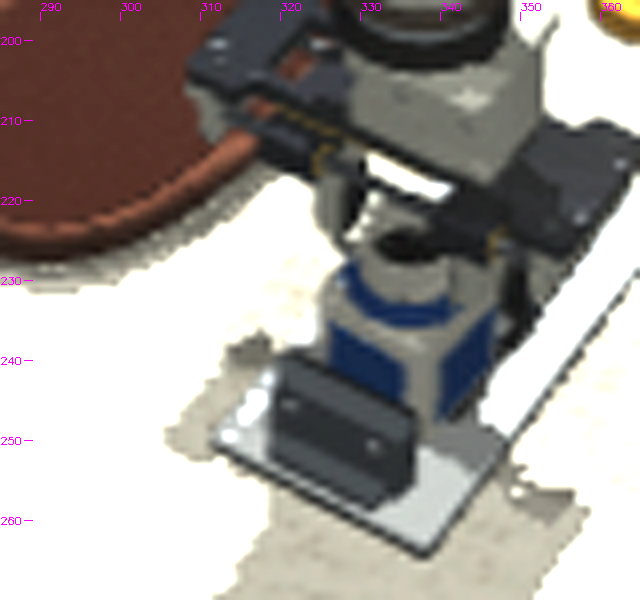

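Contact came at TCP z = 0.064, so the jar was held as planned and the finger-gap reading is just compressive offset. In the picture it stands just inside the fixed jaw, around (332,237). Next: release and clamp.

```bash
cat >> h.py <<'E'
def push_jaw(hy,limit=.14,stopF=28):
    """grip handle at board y hy, push toward +y until resisted; returns handle y"""
    grip_handle(hy); f0=monitor.get_obs()["force"][:2]@Y; y=hy
    while y<limit:
        y+=.0025; line(C+Y*y,.041,v=.04); f=monitor.get_obs()["force"][:2]@Y
        if f0-f>stopF: break
    r.dwell(.3); o=st(); act=(o["position"][:2]-C)@Y; print("cmd y",y,"act",act,"jaw gap",.085-(act+.06),"dF",f0-f)
    eoat.command_gripper(.07); line(C+Y*act,.2,v=.3); return act
E
python3 - <<'E'
from h import *
p=C+Y*.046
line(p,.065,v=.05);eoat.command_gripper(.088);st();line(p,.2,v=.25)
push_jaw(-.069)
over([.5544,-.3752],.2,-60)
c=cams.camera("top");crop(c,150,185,280,95,2,"pics/t2.png")
im=cv2.imread("pics/t2.png");crop(c,255,205,95,65,8,"pics/t3.png");b=cv2.imread("pics/t3.png");im=cv2.resize(im,(760,258));cv2.imwrite("pics/t4.png",np.vstack([b[:335],im])[:600]);print(b.shape)
h=cv2.cvtColor(c["image"],cv2.COLOR_RGB2HSV);m=cv2.inRange(h,(100,100,30),(125,255,255));k=0*m;k[180:225,370:440]=m[180:225,370:440]
e=cv2.fitEllipse(max(cv2.findContours(k,0,2)[0],key=cv2.contourArea));print(e,px2w(c,*e[0],.018))
E
```

```text
t18.1 p [0.4703 0.0223 0.065 ] F [-0.0773  0.5661  0.5594] Tz 0.03 gap 0.0878 gf 0.0
t21.5 p [ 0.4606 -0.0924  0.0416] F [ 5.2345 -0.1474 -3.0446] Tz 0.01 gap 0.0391 gf 30.0
t26.0 p [ 0.4637 -0.062   0.0416] F [  2.6022 -30.6051  -1.0898] Tz 0.04 gap 0.0395 gf 30.0
cmd y -0.026499999999999975 act -0.038485780198374356 jaw gap 0.06348578019837436 dF 30.26803906119444
(520, 760, 3)Traceback (most recent call last):
  File "<stdin>", line 9, in <module>
ValueError: max() iterable argument is empty
```

View pics/t4.png

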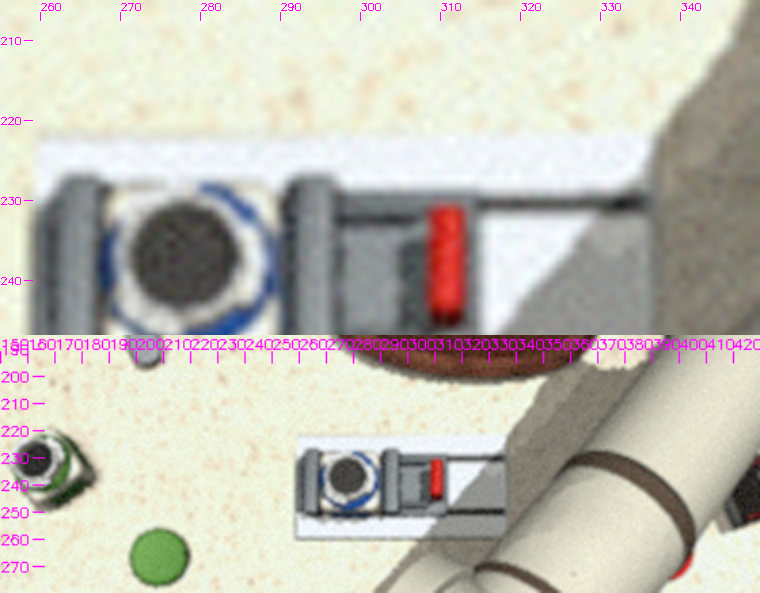

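The clamp holds the blue jar (gap 63.5 mm), with its opening at (277.3,236.6). The green jar and lid are unmoved at (163,230) and (208,266). Next: fetch the blue lid and screw it on.

```bash
cat >> h.py <<'E'
def press(): return monitor.get_obs()["force"][2]
def pick_lid(xy,a):
    eoat.command_gripper(.09,30);over(xy,.12,a);line(xy,.005);eoat.command_gripper(.04,30);o=st();off=o["position"][2];line(xy,.2,v=.25);o=st();return off,o["force"][2]
def engage(xy,off,f0,a,amax):
    """lower lid to the threads, turn anticlockwise under light press until it drops; returns a,zc"""
    over(xy,.2,a);line(xy,.012+.108+off,v=.2);zc=.012+.106+off
    h=lambda:(monitor.get_obs()["position"][2]-off-.012)*1e3
    while press()-f0<5 and h()>94.8: zc-=.001;line(xy,zc,v=.03)
    print("set: edge h %.1f"%h(),"F %.1f"%(press()-f0))
    while h()>95.4 and a<amax:
        a+=6;r.goto(at(xy,zc),ori(a));f=press()-f0;n=0
        while f<4 and h()>94.8 and n<5: zc-=.001;line(xy,zc,v=.04);f=press()-f0;n+=1
        if f>10: zc+=.001
        o=monitor.get_obs();print("a%d h%.1f F%.1f T%.2f xy %.1f %.1f"%(a,h(),f,o["ft_torque"][2],*((o["position"][:2]-xy)*1e3)))
    return a,zc
def screw(xy,off,f0,a,zc,Tstop=1.0,lim=100):
    T0=monitor.get_obs()["ft_torque"][2];d=0;zt=.012+.0935+off
    while d<lim:
        a-=6;d+=6;zt=max(zt-.0003,.012+.0905+off);r.goto(at(xy,zt),ori(a));o=monitor.get_obs();T=o["ft_torque"][2]-T0
        print("a%d h%.1f F%.1f T%.2f"%(a,(o["position"][2]-off-.012)*1e3,o["force"][2]-f0,T))
        if abs(T)>Tstop: break
    return a,zt
E
python3 - <<'E'
from h import *
c=cams.camera("top");S=px2w(c,277.3,236.6,.12)[:2];print("rim",S,"seat",SEAT)
L=[.5544,-.3752]
off,f0=pick_lid(L,-90);print(off,f0)
print(px2w(c,277.3,236.6,.12))
E
```

```text
rim [0.4677 0.0314] seat [0.4709 0.0292]
t31.7 p [ 0.5544 -0.3752  0.005 ] F [-0.0443  0.2363  0.7367] Tz -0.01 gap 0.0399 gf 0.0
t32.6 p [ 0.5536 -0.3743  0.1985] F [-0.6859  0.594  -0.1142] Tz -0.07 gap 0.0397 gf 0.0
0.004952581894004944 -0.11421703749330536
[0.4677 0.0314 0.12  ]
```

Nothing was gripped, so the lid has probably been knocked. Looking again with the arm out of the way.

Run:
```python
from h import *
eoat.command_gripper(.09)
over([.55,.05],.3,-60)
c=cams.camera("top");cv2.imwrite("pics/t5.png",c["image"][:,:,::-1])
```

```text
(no output)
```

View pics/t5.png

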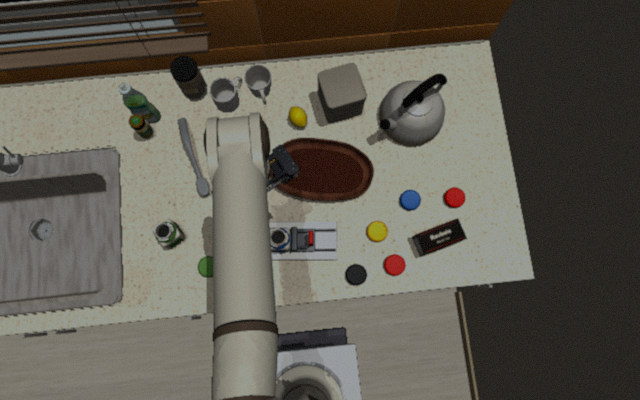

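The blue lid is still at (410,200), so the fingers closed above it. The tips must retract when open. I'll measure that by touching the bare worktop at a lid-wide opening.

Run:
```python
from h import *
p=np.array([.56,.17])
eoat.command_gripper(.064,30);over(p,.1,-6);line(p,.012)
f0=press();z=.012
while z>-.05:
    z-=.002;
    try: line(p,z,v=.04)
    except r.IKError: print("ik",z);break
    if press()-f0>3: break
o=st();print("contact cmd",z)
a=cams.camera("scene");u,v=w2px(a,at(p,0.03)).astype(int);crop(a,u-40,v-40,80,70,8,"pics/s4.png")
line(p,.1)
```

```text
t43.3 p [ 0.5603  0.1701 -0.033 ] F [-2.4443 -0.4645  8.8411] Tz 0.03 gap 0.0638 gf 4.5
contact cmd -0.034000000000000016
```

View pics/s4.png

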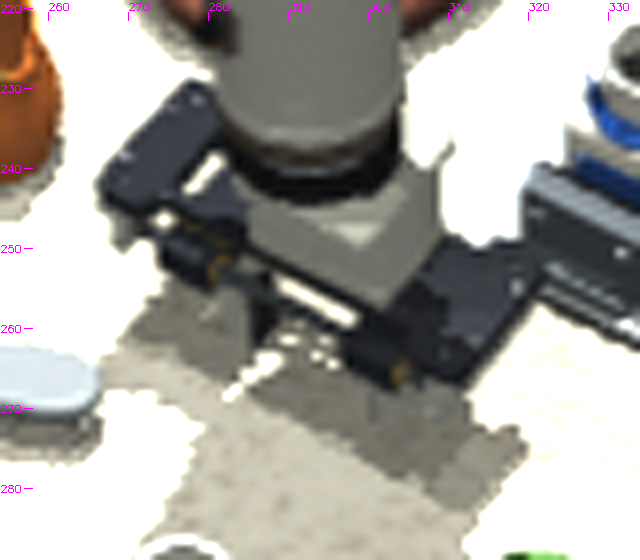

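The tips touch the table at TCP z ≈ -0.032, so at a ~64 mm opening they sit about 32 mm above the TCP. The jar was therefore held by its neck, which works. I'll grip the lid at TCP z ≈ -0.0285, and later carry closed jars by their lids.

```bash
sed -i 's/line(xy,.005);eoat/line(xy,.02,v=.25);line(xy,-.0285,v=.1);eoat/' h.py
python3 - <<'E'
from h import *
c=cams.camera("top");L=px2w(c,409.74,199.7,.018)[:2];S=px2w(c,277.3,236.6,.12)[:2]
off,f0=pick_lid(L,-90);o=st()
if o["finger_gap"]>.05:
    S=(S+SEAT)/2
    a,zc=engage(S,off,f0,-90,10);print(a,zc,off,f0)
E
```

```text
t48.8 p [ 0.5569 -0.3879 -0.0224] F [ -0.2286 -12.0746  20.9068] Tz -0.31 gap 0.0581 gf 107.1
t49.9 p [ 0.5536 -0.3737  0.1977] F [-0.7392  0.3332 -0.645 ] Tz -0.01 gap 0.0582 gf 107.1
t49.9 p [ 0.5536 -0.3737  0.1977] F [-0.7392  0.3332 -0.645 ] Tz -0.01 gap 0.0582 gf 107.1
set: edge h 106.2 F 13.5
a-84 h106.1 F14.8 T-0.08 xy 0.7 -0.9
a-78 h106.8 F9.8 T-0.10 xy 0.4 -0.8
a-72 h106.9 F10.3 T-0.06 xy 0.5 -0.9
a-66 h106.7 F7.1 T-0.01 xy 1.3 -0.1
a-60 h106.5 F9.3 T-0.07 xy 0.3 -0.4
a-54 h106.5 F10.7 T-0.08 xy 0.2 -0.6
a-48 h107.1 F4.9 T-0.07 xy 0.4 -0.1
a-42 h107.0 F5.0 T-0.05 xy 0.1 -0.2
a-36 h106.5 F9.8 T-0.05 xy 0.5 0.0
a-30 h106.5 F9.5 T-0.06 xy 0.5 -0.1
a-24 h106.5 F9.2 T-0.09 xy 0.7 -0.2
a-18 h106.6 F8.1 T-0.07 xy 0.9 -0.1
a-12 h106.6 F8.5 T0.02 xy 1.0 -0.0
a-6 h106.6 F7.1 T0.02 xy 1.3 0.1
a0 h106.7 F6.0 T0.02 xy 1.5 0.3
a6 h106.7 F6.7 T-0.02 xy 1.6 0.3
a12 h106.7 F6.2 T0.01 xy 1.6 0.4
12 0.09558796279957929 -0.022412037200420704 -0.6449612355965879
```

Run:
```python
from h import *
a=cams.camera("scene");st();crop(a,290,170,100,75,8,"pics/s5.png")
```

```text
t57.1 p [0.471  0.0307 0.0963] F [ 0.3534 -0.8846  6.573 ] Tz -0.02 gap 0.0575 gf 106.9
```

View pics/s5.png

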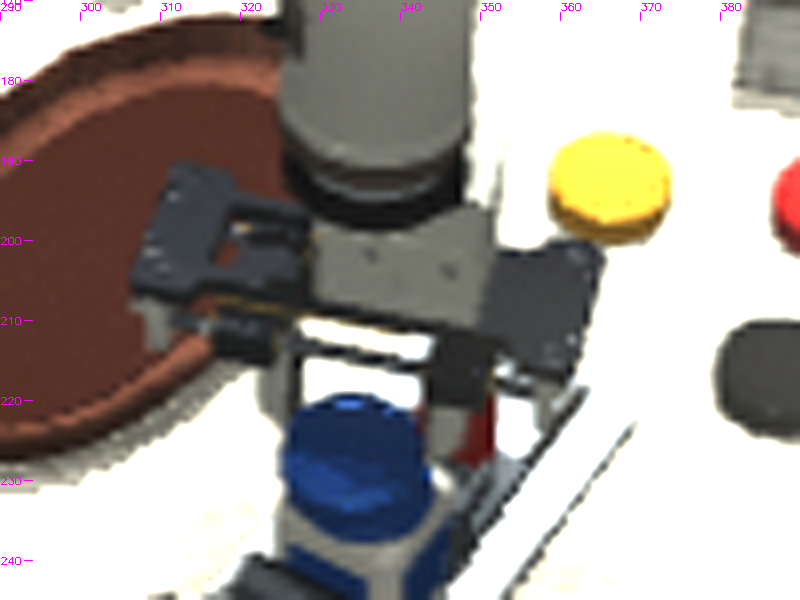

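Run:
```python
from h import *
a=cams.camera("scene");S=np.array([.4693,.0303])
for h in (.09,.1,.11,.118,.12): 
    z=.012+h
    pts=np.array([w2px(a,[S[0]+.032*np.cos(t),S[1]+.032*np.sin(t),z]) for t in np.linspace(0,6.28,40)])
    print(h,pts.min(0),pts.max(0),pts.mean(0))
```

```text
0.09 [326.3961 221.2203] [344.4756 235.1948] [335.2386 228.0885]
0.1 [326.4341 219.4052] [344.5897 233.3931] [335.3139 226.2797]
0.11 [326.4724 217.575 ] [344.7048 231.5759] [335.3897 224.4557]
0.118 [326.5033 216.0998] [344.7976 230.111 ] [335.4508 222.9854]
0.12 [326.5111 215.7294] [344.8209 229.7432] [335.4662 222.6162]
```

The lid sits about 13 mm off-centre in the grip (chord 58 mm) and tilted, hanging over the neck toward (333,228). I'll set it down on free worktop, re-measure it with image code and regrip.

```bash
cat >> h.py <<'E'
HS={"blue":((100,100,30),(125,255,255)),"green":((45,90,30),(85,255,255))}
def lidpos(col,xy,z=.019,cam="top",rad=28):
    c=cams.camera(cam);h=cv2.cvtColor(c["image"],cv2.COLOR_RGB2HSV);m=cv2.inRange(h,*HS[col]);u,v=w2px(c,at(xy,z)).astype(int);k=0*m
    k[max(v-rad,0):v+rad,max(u-rad,0):u+rad]=m[max(v-rad,0):v+rad,max(u-rad,0):u+rad];ct=cv2.findContours(k,0,2)[0]
    if not ct: return None
    q=max(ct,key=cv2.contourArea);x=cv2.boundingRect(q);e=cv2.fitEllipse(q);w=px2w(c,*e[0],z);print(cam,col,"bbox",x,"ell",np.round(e[0],1),np.round(e[1],1),"w",w);return w[:2]
E
python3 - <<'E'
from h import *
S=monitor.get_obs()["position"][:2];line(S,.2,v=.25)
p=np.array([.56,.19]);over(p,.1,-6);line(p,.0,v=.2);f0=press();z=0.
while z>-.027 and press()-f0<4: z-=.002;line(p,z,v=.04)
st();eoat.command_gripper(.09);st();line(p,.15,v=.25);over([.5,-.1],.3,-6)
lidpos("blue",p);lidpos("blue",p,cam="scene")
E
```

```text
t62.2 p [ 0.5603  0.1897 -0.022 ] F [-7.614  -2.4576 18.8526] Tz 0.03 gap 0.0582 gf 110.6
t63.0 p [ 0.5555  0.1915 -0.0226] F [-16.1612   0.1132  26.1293] Tz 0.12 gap 0.0898 gf 100.4
```

Run:
```python
from h import *
st()
for n in("top","scene"):
    c=cams.camera(n);h=cv2.cvtColor(c["image"],cv2.COLOR_RGB2HSV);m=cv2.inRange(h,*HS["blue"])
    for q in cv2.findContours(m,0,2)[0]:
        if cv2.contourArea(q)>15: x=cv2.boundingRect(q);u=(x[0]+x[2]/2,x[1]+x[3]/2);print(n,x,cv2.contourArea(q),px2w(c,*u,.02))
    cv2.imwrite("pics/full_%s.png"%n,c["image"][:,:,::-1])
```

```text
t65.2 p [ 0.5002 -0.098   0.299 ] F [-0.1203 -0.3199 -0.315 ] Tz -0.02 gap 0.0903 gf 86.0
scene (326, 238, 10, 8) 22.5 [0.4826 0.035  0.02  ]
scene (340, 236, 6, 12) 23.5 [0.4434 0.0151 0.02  ]
scene (327, 229, 17, 9) 35.0 [ 0.4852 -0.0085  0.02  ]
scene (330, 151, 10, 7) 28.5 [ 0.6763 -0.4022  0.02  ]
```

Run:
```python
from h import *
a=cams.camera("scene");print(w2px(a,monitor.get_obs()["position"]));crop(a,285,120,90,70,8,"pics/s6.png")
b=cv2.imread("pics/s6.png");cv2.imwrite("pics/s6.png",b[:600,:800])
```

```text
[345.1656 162.2493]
```

View pics/s6.png

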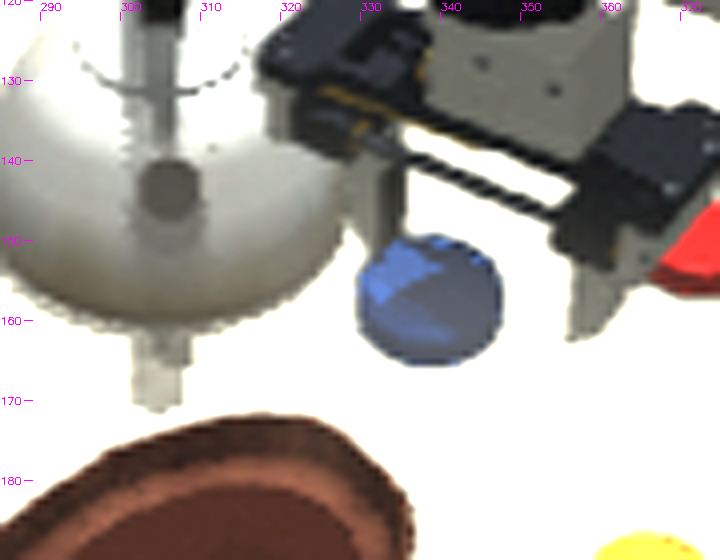

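The lid hangs from the +x finger with its centre at about (338.7,157.5), roughly 23 mm off the grip axis; the fingertip is wedged into its wall. I'll use the jar itself to strip it off: put the lid over the neck and then draw the finger away outward. First I need the lid's offset in the tool frame.

Run:
```python
from h import *
from scipy.optimize import least_squares
a=cams.camera("scene");o=monitor.get_obs();p=o["position"]
T=np.linspace(0,6.28,60)
def bb(q):
    P=np.array([w2px(a,[q[0]+.032*np.cos(t),q[1]+.032*np.sin(t),q[2]+d]) for t in T for d in(0,.02)]);return np.r_[P.min(0),P.max(0)]
obs=np.array([329.75,149.4,347.75,165.75])
s=least_squares(lambda q:bb(q)-obs,p+[.02,0,.02]);print(s.x-p,s.fun)
s=least_squares(lambda q:bb(np.r_[q,p[2]+.022])-obs,(p+[.02,0,.02])[:2]);print(s.x-p[:2],s.fun)
c=cams.camera("scene");s0=cv2.imread("pics/scene0.png")[:,:,::-1];h=cv2.cvtColor(s0,cv2.COLOR_RGB2HSV);m=cv2.inRange(h,*HS["blue"]);k=0*m;k[155:185,340:375]=m[155:185,340:375];x=cv2.boundingRect(max(cv2.findContours(k,0,2)[0],key=cv2.contourArea));print(x)
obs=np.array([x[0],x[1],x[0]+x[2],x[1]+x[3]])-.0
s=least_squares(lambda q:bb(np.r_[q,0])-obs,[.55,-.37]);print("lid at start per scene cam",s.x,s.fun)
```

```text
[ 0.0466 -0.0493 -0.0478] [-0.0422  0.0471  0.0418 -0.0463]
[0.0159 0.0209] [-0.6075 -0.4837  0.6031  0.4355]
(351, 163, 14, 10)
lid at start per scene cam [ 0.5575 -0.3805] [-0.6895 -1.967   0.6856  1.8658]
```

Run:
```python
from h import *
T=[]
for p,a in [((.58,-.15),84),((.58,.1),-96),((.7,-.1),-50)]:
    over(np.array(p),.25,a);o=st()
    for n in("top","scene"):
        c=cams.camera(n);h=cv2.cvtColor(c["image"],cv2.COLOR_RGB2HSV);m=cv2.inRange(h,(98,60,25),(128,255,255))
        pu=w2px(c,o["position"]);print(a,n,"tcp",pu)
        for q in cv2.findContours(m,0,2)[0]:
            x=cv2.boundingRect(q)
            if cv2.contourArea(q)>12 and abs(x[0]-pu[0])<50 and abs(x[1]-pu[1])<50: print("   ",x,cv2.contourArea(q))
        cv2.imwrite(f"pics/v_{n}_{a}.png",c["image"][:,:,::-1])
```

```text
t66.9 p [ 0.58   -0.1498  0.2501] F [ 0.1959 -0.2674 -0.3392] Tz 0.02 gap 0.0902 gf 86.0
84 top tcp [339.1558 179.7467]
84 scene tcp [330.4535 156.8329]
t69.7 p [0.58   0.0997 0.25  ] F [ 0.2458 -0.3021 -1.2302] Tz 0.00 gap 0.0901 gf 86.0
-96 top tcp [243.42   189.4211]
    (272, 234, 19, 18) 45.0
    (245, 171, 15, 15) 140.5
-96 scene tcp [297.2883 202.2665]
    (325, 238, 11, 8) 23.0
    (340, 235, 8, 14) 39.0
    (328, 227, 16, 11) 44.0
    (292, 184, 14, 16) 109.5
t70.7 p [ 0.6999 -0.0989  0.2496] F [ 0.1095  1.2991 -0.592 ] Tz 0.02 gap 0.0902 gf 86.0
-50 top tcp [314.9209 138.1244]
    (315, 124, 12, 13) 19.0
-50 scene tcp [294.5067 155.1729]
    (280, 142, 13, 13) 61.0
```

Run:
```python
import cv2,numpy as np,h
A=[]
for n,(u,v) in (("top",(225,150)),("scene",(275,165))):
    im=cv2.imread(f"pics/v_{n}_-96.png")[:,:,::-1];f=f"pics/x_{n}.png";h.crop({"image":im},u,v,50,60,8,f);A.append(cv2.imread(f))
cv2.imwrite("pics/x.png",np.hstack(A))
```

```text
(no output)
```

View pics/x.png

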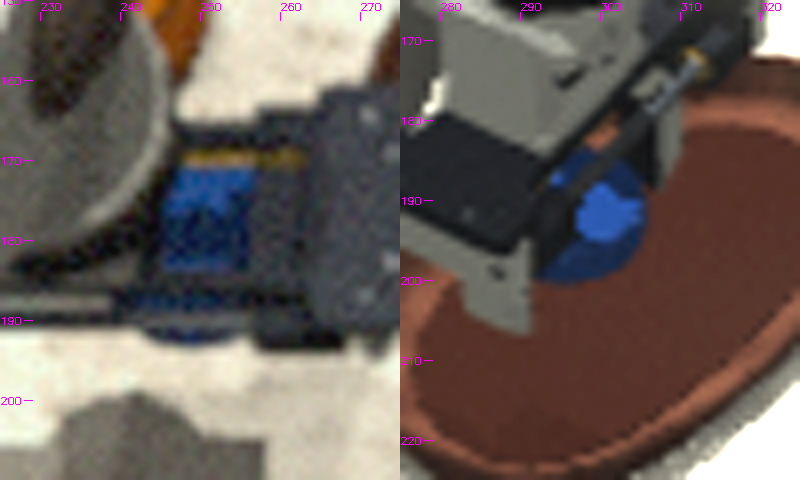

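In both views of the last pose the lid lies between the fingers, stuck to the inner pad of the tool's +y finger. In the top view its lower arc is at (248.5,193), and in the scene view its right and bottom extremes are u=305.2 and v=200. Fitting its tool-frame offset over the poses.

Run:
```python
from h import *
from scipy.optimize import least_squares
S=cams.camera("scene");Tp=cams.camera("top");T=np.linspace(0,6.28,60)
def pts(c,q): return np.array([w2px(c,[q[0]+.032*np.cos(t),q[1]+.032*np.sin(t),q[2]+d]) for t in T for d in(0,.02)])
def wq(p,a,q):
    M=R.from_quat(ori(a)).as_matrix();return np.array(p)+M@q
def bb(P): return np.r_[P.min(0),P.max(0)]
def res(q):
    P1=bb(pts(S,wq([.5002,-.098,.299],-5.9,q)))-[329.75,149.4,347.75,165.75]
    P2=bb(pts(S,wq([.58,.0997,.25],-96,q)))[2:]-[305.2,200.]
    P3=pts(Tp,wq([.58,.0997,.25],-96,q));i=P3[:,1].argmax()
    return np.r_[P1,P2,P3[i]-[248.5,193]]
s=least_squares(res,[0,.015,-.02]);print(s.x,s.fun)
print(R.from_quat(ori(-6)).as_matrix())
```

```text
[ 0.018   0.0152 -0.0198] [-0.5097 -0.5673  0.65    0.3037 -0.2539  0.2844  0.2791 -0.0703]
[[ 0.1045  0.9945  0.    ]
 [ 0.9945 -0.1045  0.    ]
 [ 0.      0.     -1.    ]]
```

```bash
cat >> h.py <<'E'
S0=np.array([.4702,.0297])
def vis(col,z,cam="top"): return lidpos(col,S0,z,cam,14)
E
python3 - <<'E'
from h import *
M=R.from_quat(ori(BA)).as_matrix();d=(M@np.array([.018,.0152,0]))[:2];off=-.0198
P=S0-d
over(P,.2,BA);f0=press();line(P,.012+.112+off,v=.15)
hh=lambda:(monitor.get_obs()["position"][2]-off-.012)*1e3
z=.012+.112+off
while press()-f0<4 and hh()>95: z-=.0015;line(P,z,v=.04)
print("first contact h",hh(),press()-f0)
if hh()>103.5:
    for rr in (.003,.005):
        for t in np.arange(0,360,60):
            q=P+rr*np.array([np.cos(np.radians(t)),np.sin(np.radians(t))]);line(q,z,v=.03)
            print(rr,t,"%.1f %.1f"%(hh(),press()-f0))
            if hh()<103.5 or press()-f0<1.5: P=q;break
        else: continue
        break
print("end",hh(),press()-f0,P);st()
E
```

```text
first contact h 98.56743389896016 4.753985498884855
end 98.56743389896016 4.753985498884855 [0.4532 0.0134]
t75.0 p [0.4535 0.0133 0.0908] F [ 1.9986 -0.6267  3.7118] Tz -0.10 gap 0.0897 gf 89.9
```

The lid went over the neck down to the threads (h ≈ 98.6). Now I'll draw the finger off outward.

Run:
```python
from h import *
M=R.from_quat(ori(BA)).as_matrix();ty=M[:2,1];o=monitor.get_obs();P=o["position"][:2];z=o["position"][2]
st()
for k in range(1,9):
    line(P+ty*.0025*k,z,v=.05);o=monitor.get_obs();print(k,"F %s gf %.1f T %.2f"%(o["force"],o["gripper_force"],o["ft_torque"][2]))
    if np.linalg.norm(o["force"][:2])>35: break
    if o["gripper_force"]<1 and k>3: break
```

```text
t75.0 p [0.4535 0.0133 0.0908] F [ 1.9986 -0.6267  3.7118] Tz -0.10 gap 0.0897 gf 89.9
1 F [-0.0738  0.0711  2.7069] gf 89.9 T 0.04
2 F [-2.019   0.2456  3.1176] gf 89.7 T 0.03
3 F [-2.9445  1.0701  2.159 ] gf 90.1 T 0.06
4 F [-2.855   0.6581  3.6063] gf 90.8 T 0.10
5 F [-2.1639  1.2213  3.1323] gf 91.4 T 0.06
6 F [-2.5281  1.1995  3.1547] gf 92.0 T 0.03
7 F [-2.1089  0.0217  3.1664] gf 92.7 T 0.11
8 F [-2.0461  0.4545  4.5334] gf 93.3 T 0.10
```

Run:
```python
from h import *
o=st();P=o["position"][:2];line(P,.16,v=.1);st()
vis("blue",.13,"scene");a=cams.camera("scene")
over([.62,.05],.25,BA);st();vis("blue",.13,"top");vis("blue",.13,"scene")
for n in("top","scene"):
    c=cams.camera(n);h=cv2.cvtColor(c["image"],cv2.COLOR_RGB2HSV);m=cv2.inRange(h,(98,60,25),(128,255,255))
    for q in cv2.findContours(m,0,2)[0]:
        if cv2.contourArea(q)>12: print(n,cv2.boundingRect(q),cv2.contourArea(q))
    print(w2px(c,at(S0,.131)))
```

```text
t77.0 p [0.4738 0.0111 0.0909] F [-2.0461  0.4545  4.5334] Tz 0.10 gap 0.0902 gf 93.3
t77.8 p [0.4734 0.0113 0.1596] F [ 0.7854 -0.185  -0.3949] Tz 0.02 gap 0.0901 gf 86.0
scene blue bbox (322, 208, 18, 10) ell [330.3 209.8] [14.2 17.1] w [ 0.5133 -0.0168  0.13  ]
t78.7 p [0.6185 0.0489 0.2485] F [-1.0127 -0.6517 -0.8943] Tz 0.03 gap 0.0896 gf 86.0
top blue bbox (276, 243, 12, 6) ell [282.4 245.9] [ 2.4 13.1] w [0.4389 0.019  0.13  ]
scene blue bbox (328, 228, 16, 8) ell [335.6 230.4] [10.6 15.2] w [0.4551 0.0606 0.13  ]
top (272, 235, 20, 17) 45.5
[277.5174 235.0983]
scene (601, 343, 13, 8) 12.5
scene (325, 238, 11, 8) 23.0
scene (340, 235, 8, 14) 39.0
scene (328, 227, 16, 11) 43.0
scene (278, 176, 19, 17) 234.0
[335.5017 222.6287]
```

The lid is still stuck to the finger. I'll push it off sideways against the fixed clamp plate's +x edge, with the lid just above the table so it can't tip over.

```bash
cat > push.py <<'E'
from h import *
A=-95.9;M=R.from_quat(ori(A)).as_matrix();d=(M@np.array([.018,.0152,0]))[:2]
L=C+X*(.058+.032+.012)+Y*.03;P=L-d
over(P,.12,A);line(P,.02,v=.15);f0=monitor.get_obs()["force"]
z=-.012
line(P,z,v=.08)
while z>-.0185 and press()-f0[2]<1.5: z-=.0015;line(P,z,v=.04)
z+=.001;st()
for k in range(1,16):
    line(P-X*.0025*k,z,v=.05);o=monitor.get_obs();f=(o["force"]-f0)
    print(k,"Fx %.1f Fy %.1f Fz %.1f gf %.1f"%(f[:2]@X,f[:2]@Y,f[2],o["gripper_force"]))
    if f[:2]@X>34: break
    if o["gripper_force"]<1: break
E
python3 push.py
```

```text
t82.6 p [ 0.5538  0.0128 -0.0195] F [-0.1219 -0.2893  0.4665] Tz -0.05 gap 0.0901 gf 86.5
1 Fx 0.9 Fy -0.1 Fz -0.5 gf 86.1
2 Fx 0.7 Fy -1.8 Fz -0.3 gf 86.2
3 Fx -0.2 Fy -0.3 Fz -0.8 gf 86.0
4 Fx 3.2 Fy -2.5 Fz -0.9 gf 85.5
5 Fx 5.0 Fy -3.2 Fz -0.3 gf 84.9
6 Fx 6.5 Fy -4.5 Fz -0.3 gf 84.8
7 Fx 9.3 Fy -4.4 Fz 0.2 gf 84.4
8 Fx 11.2 Fy -5.6 Fz 1.0 gf 84.1
9 Fx 13.0 Fy -6.3 Fz 2.3 gf 83.8
10 Fx 14.4 Fy -7.0 Fz 2.0 gf 83.7
11 Fx 15.9 Fy -7.9 Fz 2.5 gf 83.9
12 Fx 16.4 Fy -8.7 Fz 4.0 gf 84.2
13 Fx 6.3 Fy -4.3 Fz 6.5 gf 0.0
```

Freed (pad force dropped to 0). Lifting away and locating the lid.

Run:
```python
from h import *
P=monitor.get_obs()["position"][:2];line(P+X*.0,.12,v=.12);st();over([.50,-.25],.3,-60)
L=C+X*.09+Y*.03;print("expect",L)
lidpos("blue",L,.019,"top",25);lidpos("blue",L,.012,"scene",25)
c=cams.camera("top");im=c["image"];u,v=w2px(c,at(L,.02)).astype(int);print(im[v-14:v+15:4,u-14:u+15:4].tolist()[3])
```

```text
t87.2 p [0.523  0.015  0.1193] F [-0.2694  0.5635 -0.756 ] Tz 0.02 gap 0.0898 gf 0.0
expect [ 0.5581 -0.0029]
top blue bbox (284, 201, 20, 20) ell [293.1 210.7] [19.2 19.5] w [ 0.557  -0.0173  0.019 ]
scene blue bbox (311, 220, 31, 18) ell [324.  228.5] [13.4 33.2] w [ 0.5367 -0.0163  0.012 ]
[[151, 152, 138], [147, 154, 143], [149, 153, 139], [49, 81, 136], [48, 83, 133], [42, 78, 129], [38, 76, 127], [30, 58, 109]]
```

The lid lies flat, top up, at (0.557,-0.017), right beside the plate. The earlier miss was most likely the announced knock happening after my measurement, so I'll re-measure right before grasping and check the grip.

```bash
sed -i 's/line(xy,-.0285,v=.1)/line(xy,-.0265,v=.1)/' h.py
python3 - <<'E'
from h import *
L=lidpos("blue",[.557,-.0173],.019,"top",25)
if L is None: raise SystemExit
eoat.command_gripper(.09,30);over(L,.12,-95.9);line(L,.02,v=.25);st();line(L,-.0265,v=.1);r.dwell(.2);st();eoat.command_gripper(.05,30);st()
E
```

```text
top blue bbox (284, 201, 20, 20) ell [293.2 210.6] [19.2 19.4] w [ 0.5572 -0.0174  0.019 ]
t90.5 p [ 0.558  -0.0189  0.0211] F [ 0.7102 -1.2879 -0.6358] Tz -0.02 gap 0.0902 gf 0.0
t91.3 p [ 0.5577 -0.0175 -0.026 ] F [-0.4188 -0.4924  0.0883] Tz 0.04 gap 0.0900 gf 0.0
t91.8 p [ 0.5573 -0.0174 -0.0264] F [0.137  0.2114 0.7926] Tz -0.00 gap 0.0637 gf 30.0
```

A clean grip this time (gap 63.7 mm, 30 N). Engaging.

Run:
```python
from h import *
P=monitor.get_obs()["position"][:2];line(P,.15,v=.25);r.dwell(.1);f0=press();off=-.0264
a,zc=engage(S0,off,f0,-95.9,20);print(a,zc,f0)
```

```text
set: edge h 106.4 F 5.5
a-89 h106.2 F5.7 T0.03 xy 1.5 0.3
a-83 h106.0 F5.9 T0.01 xy 1.1 0.4
a-77 h99.9 F-0.1 T-0.01 xy -0.2 0.1
a-71 h95.0 F0.7 T-0.01 xy -0.0 -0.0
-71.9 0.08059999999999998 -0.7385119530370704
```

Run:
```python
from h import *
off=-.0264;f0=-.74
line(S0,.012+.0935+off,v=.04);r.dwell(.3);o=st();print("h",(o["position"][2]-off-.012)*1e3)
a,z=screw(S0,off,f0,-71.9,0,Tstop=.8,lim=60);print(a,z)
```

```text
t98.3 p [0.4703 0.0297 0.0791] F [-1.5667  0.7511  0.7656] Tz 0.01 gap 0.0638 gf 30.0
h 93.52619169397393
a-77 h93.2 F1.4 T-0.07
a-83 h92.9 F1.3 T0.01
a-89 h92.6 F1.6 T-0.07
a-95 h92.3 F1.6 T-0.01
a-101 h92.0 F1.5 T-0.09
a-107 h91.7 F3.3 T-0.13
a-113 h91.4 F3.3 T-0.08
a-119 h91.1 F3.2 T-0.07
a-125 h91.0 F6.8 T-0.16
a-131 h91.0 F9.9 T-0.16
-131.9 0.07610000000000006
```

```bash
cat >> h.py <<'E'
def regrip(xy,z,a0,a1):
    eoat.command_gripper(.075);line(xy,z+.03,v=.2);r.goto(at(xy,z+.03),ori(a1));line(xy,z,v=.1);eoat.command_gripper(.05,40);st()
E
python3 - <<'E'
from h import *
off=-.0264;z=.012+.0915+off
regrip(S0,z,0,-60);f0=-.74
T0=monitor.get_obs()["ft_torque"][2];a=-60
while a>-130:
    a-=7;r.goto(at(S0,z),ori(a));o=monitor.get_obs();T=o["ft_torque"][2]-T0;print("a%d F%.1f T%.2f z%.1f"%(a,o["force"][2]-f0,T,(o["position"][2]-off-.012)*1e3))
    if abs(T)>.9: break
E
```

```text
t103.3 p [0.4708 0.0296 0.0775] F [ 0.9871 -1.1519 -0.3395] Tz 0.01 gap 0.0637 gf 40.0
a-67 F1.5 T-0.05 z91.6
a-74 F0.2 T-0.05 z91.3
a-81 F-4.5 T-0.12 z91.1
a-88 F-2.4 T0.50 z91.1
a-95 F2.0 T0.68 z91.4
a-102 F4.9 T0.76 z91.7
a-109 F8.4 T0.87 z92.0
a-116 F10.7 T0.91 z92.4
```

Run:
```python
from h import *
off=-.0264;z=.012+.0912+off
o=st();regrip(S0,z,0,-60);f0=-.74
T0=monitor.get_obs()["ft_torque"][2];a=-60
while a>-100:
    a-=4;r.goto(at(S0,z),ori(a));o=monitor.get_obs();T=o["ft_torque"][2]-T0;print("a%d F%.1f T%.2f z%.1f"%(a,o["force"][2]-f0,T,(o["position"][2]-off-.012)*1e3))
    if T>.5: break
eoat.command_gripper(.08);line(S0,.2,v=.25);over([.5,.22],.25,-60)
vis("blue",.13,"top");vis("blue",.13,"scene")
```

```text
t105.3 p [0.4695 0.0237 0.078 ] F [ -7.2996 -12.4802   9.9696] Tz 0.91 gap 0.0633 gf 40.8
t107.7 p [0.4701 0.0301 0.0771] F [-2.1012  1.0444  2.7361] Tz -0.03 gap 0.0631 gf 40.0
a-64 F5.2 T0.38 z91.4
a-68 F7.9 T0.96 z91.3
top blue bbox (268, 229, 23, 20) ell [279.9 239.7] [21.4 22.6] w [0.4567 0.0244 0.13  ]
scene blue bbox (330, 219, 19, 17) ell [338.7 227.4] [17.4 19.6] w [0.4513 0.0434 0.13  ]
```

```bash
cat >> h.py <<'E'
def lidfit(col,g,h0=.1035,cams_=("top","scene"),rad=26):
    """fit jar-with-lid position: lid top disc silhouette top/left/right extremes in both cameras"""
    from scipy.optimize import least_squares
    ob=[];T=np.linspace(0,6.283,60)
    for n in cams_:
        c=cams.camera(n);h=cv2.cvtColor(c["image"],cv2.COLOR_RGB2HSV);m=cv2.inRange(h,*HS[col]);u,v=w2px(c,at(g,h0+.02)).astype(int);k=0*m;k[v-rad:v+rad,u-rad:u+rad]=m[v-rad:v+rad,u-rad:u+rad]
        x=cv2.boundingRect(max(cv2.findContours(k,0,2)[0],key=cv2.contourArea));ob.append((c,x[0],x[1],x[0]+x[2]-.5,x))
    def res(q):
        o=[]
        for c,l,t,rr,_ in ob:
            P=np.array([w2px(c,[q[0]+.032*np.cos(s),q[1]+.032*np.sin(s),h0+.02]) for s in T]);o+=[P[:,0].min()-l,P[:,1].min()-t,P[:,0].max()-rr]
        return o
    s=least_squares(res,g);print("fit",s.x,np.round(s.fun,1),[b[4] for b in ob]);return s.x
def redh():
    c=cams.camera("top");h=cv2.cvtColor(c["image"],cv2.COLOR_RGB2HSV);m=cv2.inRange(h,(0,150,60),(6,255,255))|cv2.inRange(h,(174,150,60),(180,255,255));k=0*m;k[222:256,290:340]=m[222:256,290:340]
    x=cv2.boundingRect(max(cv2.findContours(k,0,2)[0],key=cv2.contourArea));w=px2w(c,x[0]+x[2]/2-.5,x[1]+7,.075);hy=(w[:2]-C)@Y;print("red",x,"hy",hy);return hy
E
python3 - <<'E'
from h import *
redh();lidfit("blue",S0)
E
```

```text
red (314, 231, 4, 13) hy -0.05227155282824824
fit [0.4552 0.025 ] [-0.6  0.3 -0.2 -0.3 -1.3  0.5] [(269, 229, 23, 23), (331, 219, 18, 19)]
```

The jar turned in the clamp and pushed the jaw back to gap ≈ 77 mm, but only once the lid had hit its stop: after a fresh grip the torque came up immediately. Now open the jaw and carry the jar by its lid to the tray.

```bash
sed -i 's/line(p,.041);eoat.command_gripper(.03,30)/line(p,.022);eoat.command_gripper(.03,40)/; s/line(C+Y\*y,.041,v=.04)/line(C+Y*y,.022,v=.04)/' h.py
cat >> h.py <<'E'
TR=np.array([.6735,-.1154]);TY=np.array([.22,.975])
def to_tray(col,g,dest,a=-13):
    L=lidfit(col,g);eoat.command_gripper(.09,45);over(L,.15,a);line(L,.0771,v=.15);eoat.command_gripper(.05,45);o=st()
    if not .061<o["finger_gap"]<.066: print("BAD GRIP");return False
    line(L,.1,v=.1);o=st();line(L,.2,v=.25);over(dest,.2,a);line(dest,.1,v=.2);f0=press();z=.1
    while z>.066 and press()-f0<4: z-=.0015;line(dest,z,v=.04)
    print("down at",z);st();eoat.command_gripper(.085);line(dest,.2,v=.2);return True
E
python3 - <<'E'
from h import *
grip_handle(-.0525);p=C-Y*.079;line(p,.022,v=.06);st();eoat.command_gripper(.07);line(p,.2,v=.3)
over([.55,.2],.25,-13)
to_tray("blue",[.4552,.025],TR+TY*.055)
over([.42,.25],.2,-96)
lidfit("blue",TR+TY*.055,.1025);lidpos("green",[.4155,.2495],.019,"scene",25)
E
```

```text
t113.8 p [ 0.4623 -0.0759  0.0225] F [ 5.4892  0.7473 -3.0421] Tz 0.01 gap 0.0398 gf 40.0
t114.4 p [ 0.4599 -0.1004  0.0225] F [ 5.5854  3.2434 -2.0605] Tz -0.08 gap 0.0399 gf 40.0
fit [0.4552 0.025 ] [-0.6  0.3 -0.2 -0.3 -1.3  0.5] [(269, 229, 23, 25), (331, 219, 18, 19)]
t119.8 p [0.4567 0.0251 0.0778] F [3.653  0.0016 2.7595] Tz 0.07 gap 0.0634 gf 45.0
t120.2 p [0.4544 0.0254 0.0996] F [ 0.04    0.4601 -4.5241] Tz 0.01 gap 0.0631 gf 45.0
down at 0.07599999999999998
t126.3 p [ 0.6861 -0.0625  0.0767] F [-0.0991 -1.1174  1.0058] Tz -0.02 gap 0.0633 gf 45.0
fit [ 0.6847 -0.066 ] [-0.9 -0.6 -0.3  0.4 -1.1  1. ] [(294, 149, 22, 22), (286, 182, 17, 17)]
scene green bbox (312, 288, 18, 18) ell [320.2 296.5] [17.6 17.9] w [0.4144 0.2574 0.019 ]
```

```bash
cat >> h.py <<'E'
def hole(g,z=.108,rad=16):
    c=cams.camera("top");v_=c["image"].max(2);u,v=w2px(c,at(g,z)).round().astype(int);s=v_[v-rad:v+rad,u-rad:u+rad];m=(s<75).astype(np.uint8)
    n,l,stt,ce=cv2.connectedComponentsWithStats(m)
    for i in range(1,n):
        if stt[i,4]>20:print("  comp",stt[i],ce[i]+[u-rad,v-rad],px2w(c,*(ce[i]+[u-rad,v-rad]),z))
E
python3 - <<'E'
from h import *
over([.5,-.25],.3,-60);hole([.5213,.3541]);hole([.5213,.3541],rad=22);lidpos("green",[.4155,.2495],.019,"top",25);print(redh())
E
```

```text
comp [ 17   8  15  24 143] [172.4825 236.4965] [0.5006 0.3263 0.108 ]
  comp [ 10  10  13  13 134] [162.2015 230.2761] [0.5214 0.3544 0.108 ]
  comp [ 23  14  21  27 229] [174.3362 237.4541] [0.4973 0.3212 0.108 ]
  comp [ 16  16  13  13 134] [162.2015 230.2761] [0.5214 0.3544 0.108 ]
top green bbox (198, 257, 21, 20) ell [208.1 266.4] [19.6 20.2] w [0.4153 0.2495 0.019 ]Traceback (most recent call last):
  File "<stdin>", line 2, in <module>
  File "h.py", line 86, in redh
    x=cv2.boundingRect(max(cv2.findContours(k,0,2)[0],key=cv2.contourArea));w=px2w(c,x[0]+x[2]/2-.5,x[1]+7,.075);hy=(w[:2]-C)@Y;print("red",x,"hy",hy);return hy
                       ~~~^^^^^^^^^^^^^^^^^^^^^^^^^^^^^^^^^^^^^^^^^^^^^^^^
ValueError: max() iterable argument is empty
```

Green jar and lid are unmoved. Fetch the jar, clamp it, then pick up the lid, all in one go with checks.

Run:
```python
from h import *
J=np.array([.5214,.3544]);a=24.8
eoat.command_gripper(.09,30);over(J,.18,a);line(J,.053,v=.2);eoat.command_gripper(.04,30);o=st();assert .045<o["finger_gap"]<.06
line(J,.19,v=.25);p=C+Y*.046;over(p,.19,BA);line(p,.085,v=.2);f0=press();z=.085
while z>.058 and press()-f0<4: z-=.002;line(p,z,v=.05)
print("contact",z);st();eoat.command_gripper(.088);line(p,.2,v=.3)
hy=push_jaw(-.077)
over([.5,.2],.3,-60);c=cams.camera("top");hole(S0,.12,14);lidpos("green",[.4155,.2495],.019,"scene",25)
```

```text
t135.5 p [0.5216 0.3546 0.0533] F [-1.2452  0.7163  2.3429] Tz -0.02 gap 0.0548 gf 30.0
contact 0.06499999999999999
t140.7 p [0.4706 0.0226 0.0652] F [-0.5218  0.7937  2.4461] Tz -0.03 gap 0.0548 gf 30.0
t144.8 p [ 0.4599 -0.1003  0.0225] F [ 4.6558 -1.6846 -3.1251] Tz 0.05 gap 0.0399 gf 40.0
t150.3 p [ 0.464  -0.0612  0.0226] F [  4.167  -30.5908 -13.0128] Tz 0.06 gap 0.0394 gf 40.0
cmd y -0.024499999999999963 act -0.03767048382613552 jaw gap 0.06267048382613552 dF 28.616234870072052
  comp [  2   6  26  22 151] [279.1523 242.7219] [0.45   0.0277 0.12  ]
  comp [  7   6  14  13 139] [277.5252 234.446 ] [0.4737 0.0302 0.12  ]
scene green bbox (312, 288, 18, 18) ell [320.3 296.4] [17.6 18.1] w [0.4145 0.257  0.019 ]
```

Run:
```python
from h import *
S=np.array([.4715,.0298]);L=np.array([.4153,.2495]);off=-.0264
eoat.command_gripper(.09,30);over(L,.08,-40);line(L,.02,v=.25);line(L,-.0264,v=.12);eoat.command_gripper(.05,30);o=st();assert .062<o["finger_gap"]<.0655
off=o["position"][2];line(L,.2,v=.35);r.dwell(.1);f0=press()
a,zc=engage(S,off,f0,-40,60)
h=lambda:(monitor.get_obs()["position"][2]-off-.012)*1e3
if h()<95.5:
    line(S,.012+.0935+off,v=.04);T0=monitor.get_obs()["ft_torque"][2];d=0;zt=.012+.0935+off
    while d<98 and a>-140:
        s=8 if d<48 else 4;a-=s;d+=s;zt=max(zt-.00005*s,.012+.0912+off);r.goto(at(S,zt),ori(a));o=monitor.get_obs();T=o["ft_torque"][2]-T0;print("a%d h%.1f F%.1f T%.2f"%(a,h(),o["force"][2]-f0,T))
        if T>.33: break
st()
```

```text
t156.1 p [ 0.4155  0.2497 -0.0261] F [-0.8811  0.9697  4.8305] Tz 0.07 gap 0.0639 gf 30.0
set: edge h 100.3 F 5.4
a-34 h100.6 F7.0 T0.08 xy 0.8 -0.2
a-28 h100.9 F8.5 T0.11 xy 1.4 -0.4
a-22 h101.2 F10.7 T0.15 xy 1.9 -0.3
a-16 h101.5 F7.9 T0.09 xy 1.0 -0.1
a-10 h101.5 F7.6 T0.09 xy 0.9 -0.1
a-4 h101.3 F4.8 T0.06 xy 0.7 -0.1
a2 h95.9 F-1.3 T0.01 xy -0.1 -0.1
a8 h94.1 F1.6 T-0.02 xy 0.3 -0.1
a0 h93.1 F2.2 T-0.01
a-8 h92.7 F2.2 T-0.01
a-16 h92.3 F1.4 T0.07
a-24 h91.9 F2.2 T-0.05
a-32 h91.5 F2.6 T-0.01
a-40 h91.2 F3.2 T0.01
a-44 h91.2 F3.6 T-0.03
a-48 h91.2 F3.8 T-0.02
a-52 h91.2 F3.1 T-0.03
a-56 h91.2 F3.4 T0.06
a-60 h91.4 F2.8 T0.18
a-64 h91.2 F4.9 T0.72
t167.1 p [0.4711 0.0285 0.0772] F [ 1.3473 -3.6264  4.235 ] Tz 0.69 gap 0.0637 gf 30.0
```

The green lid dropped in, then reached its stop after 72°. Next: open the jaw a little, carry the jar to the tray and shut the clamp.

Run:
```python
from h import *
S=np.array([.4711,.0295])
eoat.command_gripper(.08);line(S,.12,v=.35)
hy=-.0377;p=C+Y*hy;over(p,.14,BA);line(p,.022,v=.25);eoat.command_gripper(.03,40);line(C+Y*(hy-.012),.022,v=.1);eoat.command_gripper(.07);hy=(st()["position"][:2]-C)@Y;print("hy",hy);line(C+Y*hy,.16,v=.4)
L=S;dest=TR-TY*.058;a=-13
eoat.command_gripper(.09,45);over(L,.14,a);line(L,.0771,v=.2);eoat.command_gripper(.05,45);o=st();assert .061<o["finger_gap"]<.066
line(L,.2,v=.3);over(dest,.2,a);line(dest,.085,v=.3);f0=press();z=.085
while z>.066 and press()-f0<4: z-=.002;line(dest,z,v=.06)
print("down",z);eoat.command_gripper(.085);st();line(dest,.18,v=.4)
```

```text
t171.1 p [ 0.4604 -0.073   0.022 ] F [-1.0788 -0.5133 -0.3183] Tz -0.00 gap 0.0697 gf 0.0
hy -0.04974266042051537
t173.7 p [0.472  0.0296 0.0776] F [1.9695 0.1369 2.2038] Tz 0.01 gap 0.0630 gf 45.0
down 0.075
t177.7 p [ 0.6606 -0.172   0.0749] F [0.5218 0.3237 0.9226] Tz 0.03 gap 0.0852 gf 0.0
```

Run:
```python
from h import *
hy=-.0497;p=C+Y*hy;eoat.command_gripper(.07);over(p,.14,BA);line(p,.022,v=.25);eoat.command_gripper(.03,40)
line(C+Y*-.0255,.022,v=.08);st()
for y in (-.022,-.0195): line(C+Y*y,.022,v=.05);o=st();print("y",(o["position"][:2]-C)@Y)
eoat.command_gripper(.07);line(C+Y*-.026,.2,v=.4);print("end");st()
over([.5,.2],.3,-13)
lidfit("blue",TR+TY*.055,.1025);lidfit("green",TR-TY*.058,.1025);redh();st()
```

```text
t181.2 p [ 0.4649 -0.0503  0.0228] F [ 3.4592 -3.9629  0.9249] Tz 0.14 gap 0.0397 gf 40.0
t181.4 p [ 0.4651 -0.0481  0.0228] F [ 4.6301 -6.7477  0.2399] Tz 0.16 gap 0.0401 gf 40.0
y -0.024549616950079064
t181.7 p [ 0.4652 -0.0474  0.0228] F [  5.1674 -10.2652  -0.2383] Tz 0.26 gap 0.0397 gf 40.0
y -0.023763111758192054
end
t182.9 p [ 0.4632 -0.0486  0.2005] F [-0.7017 -0.0754  0.0242] Tz -0.00 gap 0.0700 gf 0.0
fit [ 0.6869 -0.0507] [ -5.2  -0.8  -5.6  -1.1 -15.8   9.5] [(293, 149, 23, 22), (285, 199, 7, 12)]
fit [ 0.6477 -0.1695] [ 0.1  3.   0.8 -8.  -1.8  4.1] [(330, 154, 22, 22), (316, 169, 5, 4)]
red (304, 231, 5, 13) hy -0.024794262700464306
t184.2 p [0.5001 0.1985 0.2998] F [ 1.5183 -0.0649  0.273 ] Tz 0.01 gap 0.0700 gf 0.0
```

Run:
```python
from h import *
print(r.finish_job());st()
```

```text
the job is handed in; nothing more can be done
None
the job is handed in; nothing more can be done
```

I handed the job in at about 184 s: the blue and green jars are closed with their own lids and standing on the tray, and the clamp is shut. The hand-in gave no verdict. The green lid reached its stop cleanly. The blue jar twisted in the clamp while I tightened it, so I infer its lid is home from torque and did not measure its height.

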